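# Hold the orange reference tile in the corner of the colour reader

### The job

The colour reader is to be checked with its orange reference tile: slide the orange tile up out of its slot in the grey rack, stand it upright on the reader's base plate and press it into the corner, its broad face flat against the white measuring head and its narrow edge against the dark side fence at the same time. Finish while still gripping the tile and pressing it gently but surely against both fences for the reading: do not ram the fences and do not let go. Leave the other two tiles in the rack and everything else where it is.

Things in the scene. Friction and masses are not known exactly. Their poses are not given: they have to be found in the camera images.
- orange_tile: orange flat tile, 8 mm thick (its x), 60 mm wide (its y), 100 mm high (its z), about 0.12 kg, standing upright in one of the three slots of the rack (which one varies), its underside on the slot floor. Origin: centre of its 8 x 60 mm underside. Both broad faces are alike; it can be gripped across its 8 mm thickness at the top edge, which stands 60 mm proud of the rack
- blue_tile: blue tile of the same size and axes, in another slot; stays there
- green_tile: green tile of the same size and axes, in another slot; stays there
- tile_rack: grey plastic rack, fixed, 176 mm (its x) by 96 mm (its y), 48 mm high. Origin: centre of its underside. Three slots in a row along its x, 60 mm apart, the middle one at the origin; the slot floor is 8 mm above the origin, the slots are 40 mm deep, 11 mm wide along x and 64 mm long along y, so tiles stand with their broad faces square to the rack's x and fit with 1.5 to 2 mm play
- reader: colour reader, fixed to the worktop: aluminium base plate 130 mm (its x) by 124 mm (its y), 10 mm thick. Origin: centre of the plate's underside; x points from the open front to the measuring head, y to the left seen from the front, z up. It carries the two fences
- back_fence: white measuring head of the reader, 60 x 112 mm, rising 50 mm above the base plate (top 60 mm above the worktop); its front face, with a round black port, is the back fence: a plane at x = +5 mm in the reader's frame, from y = -56 to +56 mm. Same origin and axes as the reader
- side_fence: dark steel bar on the right of the base plate, 10 mm thick, 55 mm long, rising 50 mm above the base plate; its inner face is the side fence: a plane at y = -35 mm in the reader's frame, from x = -50 to +5 mm, meeting the back fence at a right angle. Same origin and axes as the reader
- seat (a point): point on the top of the base plate where the centre of the tile's underside lies when the tile stands in the corner and touches both fences: 4 mm in front of the back fence, 30 mm left of the side fence; axes as the reader's
- timer: white timer with coloured keys, 69 x 72 x 21 mm, a bystander; origin at the centre of its underside
- cork: cork stopper, 28 mm across, 24 mm high, a bystander; origin at the centre of its underside
- erlenmeyer: small conical flask, 49 mm across, 71 mm high, a bystander; origin at the centre of its underside
There are look-alikes about, which are no part of the job. There is more than one size of the orange_tile; the one meant has the size given above.

How it is judged:
By the outcome, as a careful person would: the job done as asked, in the order asked, and still so for the second after the job is handed in, while the arm keeps its last pose, push and grip.
It also fails if it takes over 40 s, if anything falls off the work surface, if the arm or the gripper's body presses on something with over 40 N, if the wrist force passes 120 N, or if a joint passes its speed limit or range.

### The arm

A 6-joint arm with a two-finger parallel gripper is mounted at the origin on a cart in front of the work surface, level with it; the furniture and walls round the work are solid. World frame = base frame: x ahead of the robot, y to its left, z up, the work surface at z = 0. Lengths are in m, angles in rad, forces in N, time in s.
With the tool pointing down it reaches from about 0.3 to 0.775 m from the base axis. Payload 14.6 kg.
Tool frame: the origin (TCP) lies between the finger pads; the fingertips stand 8 mm ahead of it and the grasp point (between the pads) lies 11 mm behind it; z points along the fingers, y is the line along which they close (so a half turn about z gives the same grasp; the last joint's range is limited). The gripper opens to 85 mm and grips with 20 to 120 N. Pads are 22 mm wide; open, the fingers measure 114 mm over their backs; the gripper's body (76 mm by 85 mm) begins 54 mm behind the grasp point. The pads swing forward as they close: fully open they stand 13 mm farther back than shut.
Start: joints at [1.238, 0.3, 1.521, -0, 1.321, -0.067], TCP at [0.144, 0.531, 0.239] pointing down, gripper open.
Joint ranges: [-3.03, 3.03], [-0.79, 2.21], [0.23, 2.52], [-1.04, 4.18], [0, 3.07], [-2.55, 2.55]. Speed limits (rad/s): [2.22, 2.22, 2.57, 3.14, 3.14, 3.14].

### API

Orientations are given as a unit quaternion [w, x, y, z].
In Python, from plant import env, viewer, workorder gives the robot as it stands. The module is installed in compiled form; this text tells all that it offers.
- The arm moves only by the shell command python3 -m crank 'ROWS' [FORCE]. ROWS is JSON, a list of rows, each a list of 3 entries, a list of its own where there are three numbers: the turn, a rotation vector about the tool's x, y, z scaled (see below), then the shift along the tool's x, y, z scaled (see below), then the opening, from 0 (shut) to 1 (fully open). In form: [[[wx, wy, wz], [x, y, z], hand], ...]. A call has 1 to 12 rows; each row shifts and turns the commanded pose from where the row before left it, along the tool's axes as they then stand; what a row does not reach is not made up. The controller multiplies each number of a shift by 0.2 m and each number of a turn by pi/4 rad. A row lasts 1/8 s, in which the tool goes at most 62.5 mm and 10.7 degrees, less where a joint would pass 70% of its speed; a pose out of reach is approached as far as the arm can. A call with a number of a shift or a turn outside -1 to 1 is refused whole. A call with a gripper value outside its range is refused whole. The fingers move at their own pace and stop on an object; FORCE is the grip in N (left out, the last holds). Time passes only in rows, so rows that do not move let the fingers close. It gives the time, the measured TCP pose, the force, the opening and the grip force at its end, in the units of the state.
- env.sense(): the state, without advancing time (a new reading comes with each control period).
- viewer.snapshot(name): name is "scene" or "top"; returns a dict with "img" (420x560x3 uint8, red, green, blue), "fovy" (degrees; the focal length in pixels is half the picture's height over the tangent of half this angle, whatever the lens; pixels are square), "cx", "cy" (the principal point, pixels), "view" (4x4, takes a point from world to camera coordinates). Camera axes: x right, y down, z forward; pixel columns grow to the right and rows downward; lengths in m; the calibration is good to about 2 mm. A picture is of the moment at which its call begins. There is no depth.
- workorder.finish_job(): hands the job in; it is judged then, once.
The state is a dict: "time_s": time; "qpos": joint angles; "qd": joint speeds; "joint_torque": joint torques, N m; "tcp_pos": TCP position; "eef_rot": TCP orientation; "wrist_force": force on the tool from outside, world axes, zero at the start; "ft_torque": the same for the moment, N m; "width": finger opening in m; "gripper_force": force on a finger pad.
Only numpy, scipy, OpenCV 4.12 (cv2) and the standard library are available. Lean on these libraries where they do the work, as an engineer would, in place of code of your own. Each camera call takes 0.05 s, during which the arm holds its last target. There are 200 camera calls.

## Working session

There is one attempt and no reset: what is moved stays moved. The work goes in short steps, Python scripts to look and compute and a shell command to move; the robot and the scene stay as the last step left them, time stands still between calls to the robot, and variables do not carry over. Pictures are saved under pics/ and viewed, at most 10 in all, crops included, and the job is handed in when it is done.

```bash
mkdir -p pics; python3 - <<'E'
from plant import env, viewer
import cv2,pickle
for n in("scene","top"):
    s=viewer.snapshot(n);pickle.dump(s,open(n+".pkl","wb"))
    cv2.imwrite(f"pics/{n}0.png",s["img"][:,:,::-1]);print(n,s["fovy"],s["cx"],s["cy"],s["view"].round(4).tolist())
print(env.sense())
E
```

```text
scene 51.30169948686254 284.3279473560155 213.7277164456016 [[-0.8448, -0.5349, 0.014, 0.4237], [-0.2927, 0.4401, -0.8489, 0.2002], [0.4479, -0.7212, -0.5284, 0.9784], [0.0, 0.0, 0.0, 1.0]]
top 47.76767138395099 285.9751498822084 208.0274880080905 [[0.0027, -1.0, -0.0001, -0.0155], [-0.9958, -0.0027, -0.0917, 0.5148], [0.0917, 0.0003, -0.9958, 1.3014], [0.0, 0.0, 0.0, 1.0]]
{'time_s': 0.1, 'qpos': array([ 1.23837289e+00,  3.00405927e-01,  1.52153421e+00,  4.20764363e-07,
        1.32069249e+00, -6.65861584e-02]), 'qd': array([ 0.00014229,  0.00053086, -0.00311948,  0.00064934,  0.00142953,
       -0.00202737]), 'joint_torque': array([ 2.13215404e-03, -5.44371951e+01, -3.62375522e+01,  3.95398752e-05,
        2.95790072e-03,  1.52655190e-05]), 'tcp_pos': array([0.14442274, 0.53048688, 0.23877688]), 'eef_rot': array([-1.03252838e-04,  1.32527633e-01,  9.91179175e-01, -5.09632480e-04]), 'wrist_force': array([-0.51410629, -0.46930544,  0.55928857]), 'ft_torque': array([-0.02329086,  0.02267256, -0.00692599]), 'gripper_force': 0.0, 'width': 0.0854990470823205}
```

View pics/scene0.png

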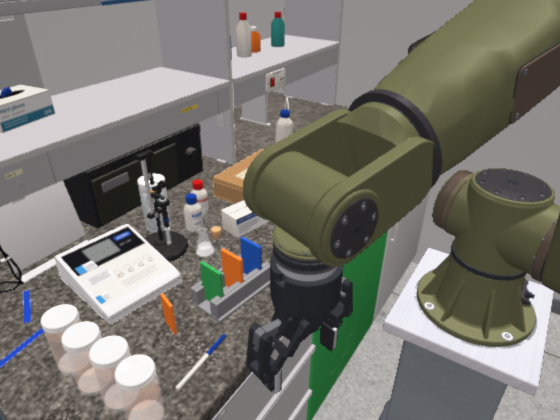

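View pics/top0.png

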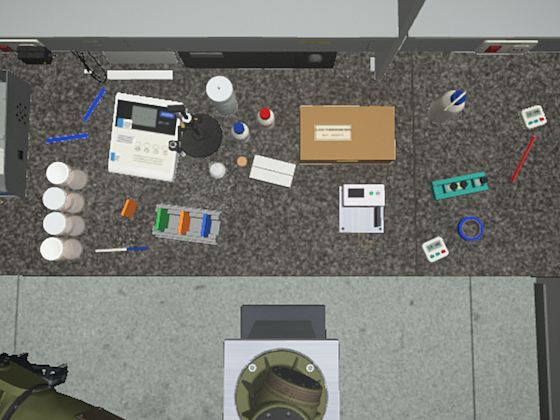

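The scene view shows the rack, with green, orange and blue tiles around (230,270) and a loose orange look-alike at (168,313). The top view shows the rack at (187,223), with the orange tile in the middle slot at about (184,222). The reader is at (362,208), head at the top and dark fence on the right. I'll enlarge both.

```bash
cat > h.py <<'E'
import numpy as np,cv2,pickle
def load(n): return pickle.load(open(n+".pkl","rb"))
def snap(n,f=None):
    from plant import viewer
    s=viewer.snapshot(n);pickle.dump(s,open((f or n)+".pkl","wb"));return s
def foc(s): return 210/np.tan(np.radians(s["fovy"]/2))
def proj(s,p):
    c=s["view"][:3,:3]@np.array(p,float)+s["view"][:3,3];return np.array([s["cx"],s["cy"]])+foc(s)*c[:2]/c[2]
def plane(s,uv,z):
    R,t=s["view"][:3,:3],s["view"][:3,3];o=-R.T@t
    d=R.T@np.array([(uv[0]-s["cx"])/foc(s),(uv[1]-s["cy"])/foc(s),1]);return o+d*(z-o[2])/d[2]
E
python3 - <<'E'
from h import *
t=load("top");s=load("scene")
a=cv2.resize(t["img"][195:255,140:230],None,fx=8,fy=8,interpolation=cv2.INTER_CUBIC)[:,:,::-1]
b=cv2.resize(t["img"][175:243,325:395],None,fx=8,fy=8,interpolation=cv2.INTER_CUBIC)[:,:,::-1]
cv2.imwrite("pics/rack.png",a);cv2.imwrite("pics/reader.png",b)
print(proj(s,[.53,-.22,0]), plane(t,(188,223),.048),plane(t,(362,208),.0))
E
```

```text
[314.12757825 197.26568877] [0.4707227  0.25369927 0.048     ] [ 0.51764267 -0.23030924  0.        ]
```

View pics/rack.png

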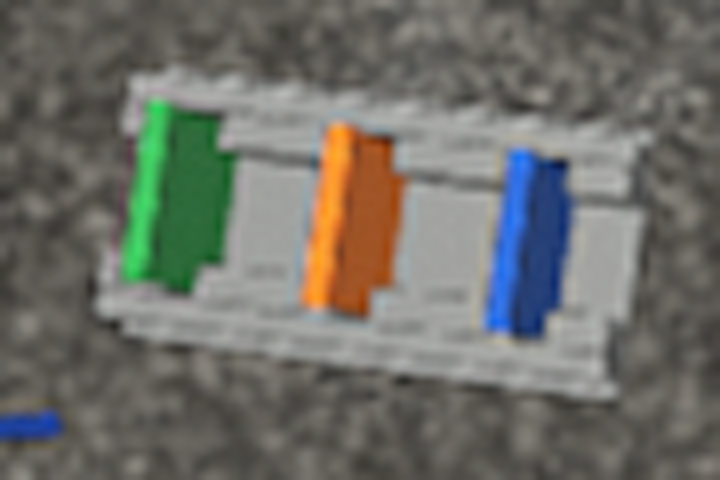

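View pics/reader.png

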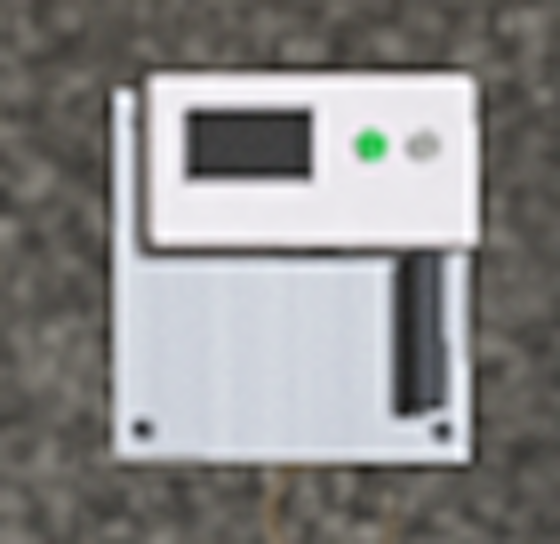

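Enlarged, the orange top edge runs (340,125)-(315,305) in the rack crop. In the reader crop the white head spans (150,75)-(475,245), with the steel bar at about U 395-440 and the reader almost square to the world. Now masks and rays.

```bash
python3 - <<'E'
from h import *
t=load("top")
def up(x0,x1,y0,y1): return cv2.resize(t["img"][y0:y1,x0:x1],None,fx=8,fy=8,interpolation=cv2.INTER_CUBIC)
def px(c,x0,y0): return ((c[0]+.5)/8-.5+x0,(c[1]+.5)/8-.5+y0)
def rect(m,z,x0,y0,name):
    c,_=cv2.findContours(m.astype(np.uint8),0,2);c=max(c,key=cv2.contourArea)
    r=cv2.minAreaRect(c);P=np.array([plane(t,px(p,x0,y0),z) for p in cv2.boxPoints(r)])[:,:2]
    e=P-np.roll(P,1,0);L=np.linalg.norm(e,axis=1);k=L.argmax()
    print(name,P.mean(0).round(4),"sides mm",(L[:2]*1e3).round(1),"long axis deg",np.degrees(np.arctan2(e[k,1],e[k,0])).round(2)%180)
    return P
a=up(140,230,195,255);h=cv2.cvtColor(a,cv2.COLOR_RGB2HSV).astype(int)
H,S,V=h[...,0],h[...,1],h[...,2]
C=[]
for n,lo,hi,v in(("orange",5,22,210),("blue",105,125,190),("green",50,75,150)):
    C.append(rect((H>=lo)&(H<=hi)&(S>120)&(V>v),.108,140,195,n).mean(0))
d=C[1]-C[2];print("rack x dir",np.degrees(np.arctan2(d[1],d[0])),np.linalg.norm(d),"mid",(C[1]+C[2])/2)
x0,y0=325,175;b=up(325,395,175,243).astype(int)
m=(b.min(2)>200)&(b[...,0]>b[...,2]-6)
m[:,:]=cv2.morphologyEx(m.astype(np.uint8),2,np.ones((9,9)));
P=rect(m,.06,x0,y0,"head");print(P.round(4).tolist())
m=cv2.morphologyEx((b.min(2)>150).astype(np.uint8),3,np.ones((41,41)))
print("plate edges (row V=350): ");r=b[330:420,:,1].mean(0)
f=lambda r,lev,rng:[i for i in rng if (r[i]-lev)*(r[i+1]-lev)<0]
print(f(r,145,range(60,540)))
for V in(340,400):
    r=b[V-8:V+8,:,1].mean(0);print(V,[(U,plane(t,px((U,V),x0,y0),z).round(4)[:2].tolist()) for U in f(r,145,range(60,540)) for z in(.01,.06)])
r=b[:,180:380,1].mean(1);print("front edge",[(v,plane(t,px((280,v),x0,y0),.01).round(4).tolist()) for v in f(r,150,range(250,530))])
r=b[:,180:380,1].mean(1);print("head profile",r[225:275:3].round())
E
```

```text
orange [0.4711 0.2611] sides mm [ 8.7 59.8] long axis deg 172.59
blue [0.4633 0.2018] sides mm [ 7.9 59.3] long axis deg 172.9
green [0.4788 0.3204] sides mm [ 8.4 58.7] long axis deg 172.74
rack x dir -97.44177954022736 0.11961476735488608 mid [0.47107018 0.26106061]
head [ 0.5491 -0.226 ] sides mm [109.4  56.6] long axis deg 90.15
[[0.5207, -0.171], [0.5772, -0.1715], [0.5775, -0.2813], [0.521, -0.2804]]
plate edges (row V=350): 
[113, 391, 445, 469]
340 [(113, [0.4909, -0.1627]), (113, [0.4872, -0.1571]), (390, [0.4912, -0.2603]), (390, [0.4875, -0.2511]), (444, [0.4912, -0.2793]), (444, [0.4875, -0.2694]), (467, [0.4912, -0.2874]), (467, [0.4876, -0.2772])]
400 [(113, [0.4697, -0.1625]), (113, [0.4669, -0.157]), (390, [0.47, -0.26]), (390, [0.4671, -0.2508]), (445, [0.4701, -0.2793]), (445, [0.4672, -0.2694]), (469, [0.4701, -0.2878]), (469, [0.4672, -0.2775])]
front edge [(258, [0.5201, -0.2219, 0.01]), (461, [0.4484, -0.221, 0.01])]
head profile [235. 236. 241. 242. 231. 218. 190. 138.  88.  67.  91. 138. 181. 206.
 222. 229. 222.]
```

Reader origin is about (0.514, -0.2255) with yaw about 0, so the back fence is at x≈0.519 and the side fence at y≈-0.2605. The orange tile top is at (0.4711, 0.2611), and its thickness axis points at 82.6°. I'll move above it with the fingers partly open to clear the neighbouring tiles.

```bash
python3 -m crank '[[[0,0,-0.173],[0,0,0],0.4],[[0,0,0],[-0.179,-0.1126,0],0.4],[[0,0,0],[-0.179,-0.1126,0],0.4],[[0,0,0],[-0.179,-0.1126,0],0.4],[[0,0,0],[-0.179,-0.1126,0],0.4],[[0,0,0],[-0.179,-0.1126,0],0.4],[[0,0,0],[-0.179,-0.1126,0],0.4],[[0,0,0],[-0.179,-0.1126,0],0.4],[[0,0,0],[-0.179,-0.1126,0],0.4],[[0,0,0],[-0.179,-0.1126,0],0.4],[[0,0,0],[-0.18,-0.1126,0],0.4],[[0,0,0],[0,0,0],0.4]]' 60
cat >> h.py <<'E'
def st():
    from plant import env
    from scipy.spatial.transform import Rotation as Ro
    s=env.sense();q=s["eef_rot"];R=Ro.from_quat([q[1],q[2],q[3],q[0]]).as_matrix()
    print("t",s["time_s"],"tcp",s["tcp_pos"].round(4),"toolx",R[:,0].round(3),"y",R[:,1].round(3),"z",R[:,2].round(4),"F",s["wrist_force"].round(1),"M",s["ft_torque"].round(2),"w",round(s["width"],4),s["gripper_force"]);return s,R
def go(p):
    s,R=st();print("rows total",(R.T@(np.array(p)-s["tcp_pos"])/.2).round(4))
E
python3 -c "from h import *;go([.4711,.2611,.083])"
```

```text
time_s: 1.6
tcp_pos: [0.4718, 0.2593, 0.2387]
eef_rot: [-0.0, 0.066, 0.998, -0.0]
wrist_force: [-0.7, 0.2, 0.1]
width: 0.034
gripper_force: 0.0
t 1.6 tcp [0.4718 0.2593 0.2387] toolx [-0.991  0.133  0.001] y [ 0.133  0.991 -0.001] z [-8.e-04 -6.e-04 -1.e+00] F [-0.7  0.2  0.1] M [ 0.04  0.01 -0.07] w 0.034 0.0
rows total [0.0043 0.0092 0.7783]
```

```bash
python3 -m crank '[[[0,0,-0.005],[0.004,0.009,0],0.4],[[0,0,0],[0,0,0.12],0.4],[[0,0,0],[0,0,0.12],0.4],[[0,0,0],[0,0,0.12],0.4],[[0,0,0],[0,0,0.12],0.4],[[0,0,0],[0,0,0.1],0.4],[[0,0,0],[0,0,0.1],0.4],[[0,0,0],[0,0,0.1],0.4],[[0,0,0],[0,0,0],0.4],[[0,0,0],[0,0,0],0.4]]'
python3 - <<'E'
from h import *
s=snap("scene","s1");t=snap("top","t1");st()
a=cv2.resize(s["img"][200:330,150:310],(640,520),interpolation=cv2.INTER_CUBIC);cv2.imwrite("pics/s1.png",a[:,:,::-1])
E
```

```text
time_s: 2.85
tcp_pos: [0.4699, 0.2635, 0.0841]
eef_rot: [0.0, 0.063, 0.998, 0.0]
wrist_force: [0.3, -0.2, -0.5]
width: 0.0338
gripper_force: 0.0
t 2.95 tcp [0.4701 0.2633 0.0843] toolx [-0.992  0.125 -0.001] y [0.125 0.992 0.001] z [ 1.3e-03  6.0e-04 -1.0e+00] F [-0.1  0.7 -0.1] M [ 0.02  0.02 -0.02] w 0.0342 0.0
```

View pics/s1.png

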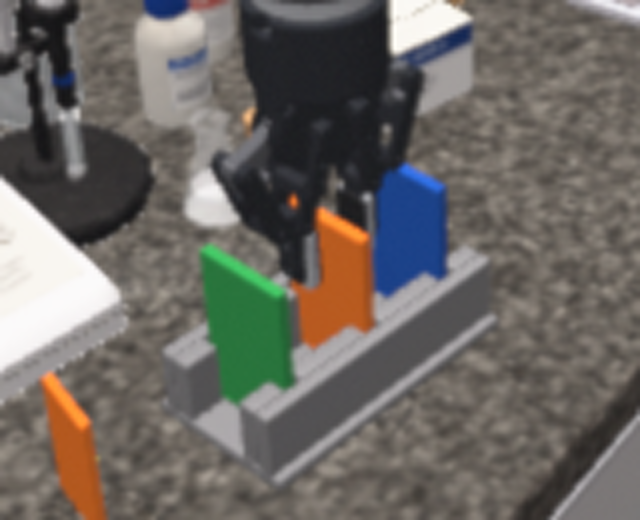

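The fingers straddle the orange tile, with the left pad at (310,255) and the right at (370,210), both clear of blue and green. I'll trim the position and close.

```bash
python3 -m crank '[[[0,0,0],[-0.003,-0.007,0],0.4],[[0,0,0],[0,0,0],0.2],[[0,0,0],[0,0,0],0.0],[[0,0,0],[0,0,0],0.0],[[0,0,0],[0,0,0],0.0],[[0,0,0],[0,0,0],0.0]]' 60; python3 -c "from h import *;st()"
```

```text
time_s: 3.7
tcp_pos: [0.4705, 0.2615, 0.0835]
eef_rot: [0.0, 0.063, 0.998, 0.0]
wrist_force: [-0.5, -0.2, 5.0]
width: 0.0071
gripper_force: 59.3
t 3.7 tcp [0.4705 0.2615 0.0835] toolx [-0.992  0.126 -0.001] y [0.126 0.992 0.   ] z [ 5.e-04  3.e-04 -1.e+00] F [-0.5 -0.2  5. ] M [ 0.11 -0.01 -0.02] w 0.0071 59.309420585632324
```

```bash
python3 -m crank '[[[0,0,0],[0,0,-0.05],0],[[0,0,0],[0,0,-0.05],0],[[0,0,0],[0,0,-0.05],0],[[0,0,0],[0,0,-0.06],0],[[0,0,0],[0,0,-0.07],0],[[0,0,0],[0,0,-0.08],0],[[0,0,0],[0,0,-0.08],0],[[0,0,0],[0,0,-0.08],0],[[0,0,0],[0,0,-0.08],0],[[0,0,0],[0,0,0],0],[[0,0,0],[0,0,0],0]]'; python3 - <<'E'
from h import *
s=snap("scene","s2");st()
a=cv2.resize(s["img"][150:330,150:330],(640,640))[:600];cv2.imwrite("pics/s2.png",a[:,:,::-1])
E
```

```text
time_s: 5.08
tcp_pos: [0.4701, 0.2613, 0.2028]
eef_rot: [-0.0, 0.063, 0.998, -0.0]
wrist_force: [0.6, 0.7, -2.1]
width: 0.007
gripper_force: 58.7
t 5.125 tcp [0.4701 0.2613 0.2026] toolx [-0.992  0.126  0.001] y [ 0.126  0.992 -0.001] z [-1.1e-03 -5.0e-04 -1.0e+00] F [-0.4 -0.3 -0.7] M [ 0.01  0.08 -0.03] w 0.0074 58.74809145927429
```

View pics/s2.png

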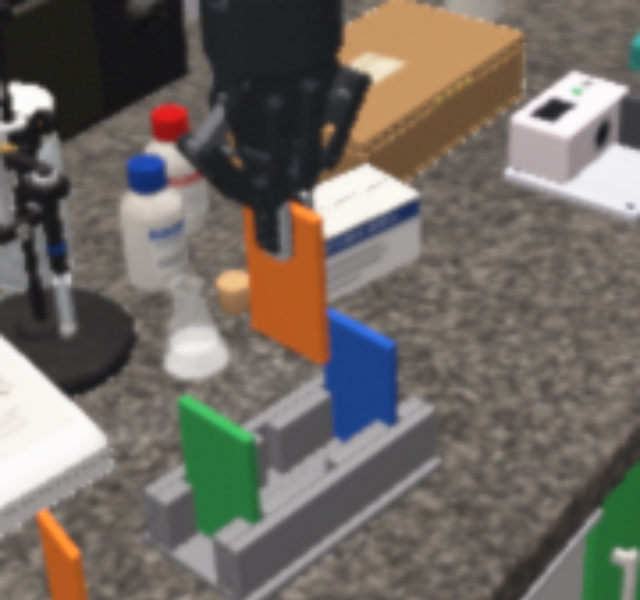

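The orange tile is free and hangs upright at about (288,280). Green and blue are still seated. I'll carry it over to in front of the reader and turn it square.

```bash
python3 -m crank '[[[0,0,0],[-0.02,-0.1,0],0],[[0,0,0],[-0.036,-0.21,0],0],[[0,0,0],[-0.036,-0.21,0],0],[[0,0,0],[-0.036,-0.21,0],0],[[0,0,0],[-0.036,-0.21,0],0],[[0,0,0],[-0.036,-0.21,0],0],[[0,0,0],[-0.036,-0.21,0],0],[[0,0,0],[-0.036,-0.21,0],0],[[0,0,0],[-0.036,-0.21,0],0],[[0,0,0],[-0.036,-0.21,0],0],[[0,0,0],[-0.036,-0.21,0],0],[[0,0,0],[-0.018,-0.1,0],0]]' >/dev/null; python3 -m crank '[[[0,0,0.204],[0,0,0],0],[[0,0,0.204],[0,0,0],0],[[0,0,0.204],[0,0,0],0],[[0,0,0.204],[0,0,0],0],[[0,0,0.204],[0,0,0],0],[[0,0,0.204],[0,0,0],0],[[0,0,0.204],[0,0,0],0],[[0,0,0.204],[0,0,0],0],[[0,0,0.206],[0,0,0],0],[[0,0,0],[0,0,0],0],[[0,0,0],[0,0,0],0]]'; python3 -c "from h import *;go([.49,-.2105,.11])"
```

```text
time_s: 8.0
tcp_pos: [0.4913, -0.2049, 0.2032]
eef_rot: [-0.0, 0.705, 0.709, -0.0]
wrist_force: [0.0, 0.5, -0.5]
width: 0.0075
gripper_force: 58.7
t 8.0 tcp [ 0.4913 -0.2049  0.2032] toolx [-0.005  1.     0.   ] y [ 1.     0.005 -0.   ] z [-2.e-04  1.e-04 -1.e+00] F [ 0.   0.5 -0.5] M [ 0.   -0.01 -0.05] w 0.0075 58.71854245662689
rows total [-0.0278 -0.0067  0.4659]
```

```bash
python3 -m crank '[[[0,0,0.002],[-0.028,-0.006,0],0],[[0,0,0],[0,0,0.1],0],[[0,0,0],[0,0,0.1],0],[[0,0,0],[0,0,0.1],0],[[0,0,0],[0,0,0.1],0],[[0,0,0],[0,0,0.066],0],[[0,0,0],[0,0,0],0],[[0,0,0],[0,0,0],0]]'; python3 - <<'E'
from h import *
st();s=snap("scene","s3");t=snap("top","t3")
a=cv2.resize(s["img"][150:250,270:370],(400,400),interpolation=cv2.INTER_CUBIC);b=cv2.resize(t["img"][165:265,310:410],(400,400),interpolation=cv2.INTER_CUBIC)
cv2.imwrite("pics/s3.png",np.hstack([a,b])[:,:,::-1])
E
```

```text
time_s: 9.0
tcp_pos: [0.4906, -0.2108, 0.1108]
eef_rot: [0.0, 0.707, 0.707, 0.0]
wrist_force: [0.1, 0.5, -2.1]
width: 0.0071
gripper_force: 58.7
t 9.0 tcp [ 0.4906 -0.2108  0.1108] toolx [ 0.  1. -0.] y [ 1.    -0.     0.001] z [ 9.e-04 -5.e-04 -1.e+00] F [ 0.1  0.5 -2.1] M [-0.01 -0.   -0.02] w 0.0071 58.6538028717041
```

View pics/s3.png

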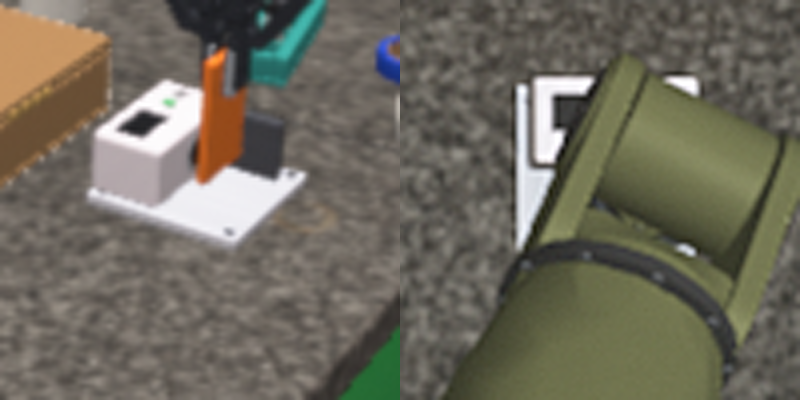

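The tile hangs upright in front of the head and fence, above the plate; the arm hides it in the top view. I'll lower it to the plate slowly.

```bash
python3 -m crank '[[[0,0,0],[0,0,0.04],0],[[0,0,0],[0,0,0.04],0],[[0,0,0],[0,0,0.03],0],[[0,0,0],[0,0,0.005],0],[[0,0,0],[0,0,0.005],0],[[0,0,0],[0,0,0],0]]'; python3 -m crank '[[[0,0,0],[0,0,0.003],0],[[0,0,0],[0,0,0],0]]';python3 -m crank '[[[0,0,0],[0,0,0.003],0],[[0,0,0],[0,0,0],0]]'
```

```text
time_s: 9.85
tcp_pos: [0.4904, -0.2106, 0.0862]
eef_rot: [0.0, 0.707, 0.707, 0.0]
wrist_force: [0.7, 0.2, -1.4]
width: 0.0074
gripper_force: 58.7
time_s: 10.1
tcp_pos: [0.4904, -0.2106, 0.0856]
eef_rot: [0.0, 0.707, 0.707, 0.0]
wrist_force: [0.9, 1.6, -1.5]
width: 0.0073
gripper_force: 58.9
time_s: 10.35
tcp_pos: [0.4906, -0.2106, 0.0855]
eef_rot: [0.0, 0.707, 0.707, 0.0]
wrist_force: [-1.7, 1.1, 6.6]
width: 0.0073
gripper_force: 59.9
```

Contact with the plate (about 6.6 N). Sliding to the back fence first.

```bash
python3 -m crank '[[[0,0,0],[-0.025,0.03,-0.001],0],[[0,0,0],[-0.025,0.03,0],0],[[0,0,0],[-0.02,0.03,0],0],[[0,0,0],[0,0.015,0],0],[[0,0,0],[0,0,0],0]]'; for i in 1; do python3 -m crank '[[[0,0,0],[0,0.004,0],0],[[0,0,0],[0,0,0],0]]';python3 -m crank '[[[0,0,0],[0,0.004,0],0],[[0,0,0],[0,0,0],0]]'; done; python3 -c "from h import *;st()"
```

```text
time_s: 10.98
tcp_pos: [0.5118, -0.2252, 0.0856]
eef_rot: [0.0, 0.707, 0.707, -0.0]
wrist_force: [-1.8, -1.3, 5.8]
width: 0.0071
gripper_force: 59.9
time_s: 11.22
tcp_pos: [0.5123, -0.2251, 0.0856]
eef_rot: [0.0, 0.707, 0.707, -0.0]
wrist_force: [-4.1, -0.6, 7.7]
width: 0.0074
gripper_force: 60.1
time_s: 11.48
tcp_pos: [0.513, -0.2251, 0.0856]
eef_rot: [0.0, 0.707, 0.707, -0.0]
wrist_force: [-4.4, -1.5, 7.9]
width: 0.0069
gripper_force: 60.2
t 11.475 tcp [ 0.513  -0.2251  0.0856] toolx [ 0.     1.    -0.001] y [ 1. -0. -0.] z [-1.e-04 -6.e-04 -1.e+00] F [-4.4 -1.5  7.9] M [-0.05  1.05  0.06] w 0.0069 60.18205404281616
```

```bash
for i in 1; do python3 -m crank '[[[0,0,0],[0,0.004,0],0],[[0,0,0],[0,0,0],0]]';python3 -m crank '[[[0,0,0],[0,0.004,0],0],[[0,0,0],[0,0,0],0]]'; done; python3 -c "from h import *;st()"
```

```text
time_s: 11.72
tcp_pos: [0.5138, -0.2251, 0.0856]
eef_rot: [0.0, 0.707, 0.707, -0.0]
wrist_force: [-4.5, 0.0, 8.6]
width: 0.0075
gripper_force: 60.1
time_s: 11.98
tcp_pos: [0.5146, -0.2251, 0.0856]
eef_rot: [0.0, 0.707, 0.707, -0.0]
wrist_force: [-3.9, 0.5, 7.6]
width: 0.0071
gripper_force: 60.1
t 11.975 tcp [ 0.5146 -0.2251  0.0856] toolx [ 0.     1.    -0.001] y [ 1. -0. -0.] z [-2.e-04 -5.e-04 -1.e+00] F [-3.9  0.5  7.6] M [0.03 1.12 0.02] w 0.0071 60.126553773880005
```

```bash
for i in 1; do python3 -m crank '[[[0,0,0],[0,0.004,-0.001],0],[[0,0,0],[0,0,0],0]]';python3 -m crank '[[[0,0,0],[0,0.003,0],0],[[0,0,0],[0,0,0],0]]'; python3 -m crank '[[[0,0,0],[0,0.003,0],0],[[0,0,0],[0,0,0],0]]';done; python3 -c "from h import *;st()"
```

```text
time_s: 12.22
tcp_pos: [0.5152, -0.225, 0.0856]
eef_rot: [-0.0, 0.707, 0.707, -0.0]
wrist_force: [-5.7, -0.1, 5.9]
width: 0.0072
gripper_force: 60.1
time_s: 12.48
tcp_pos: [0.5153, -0.225, 0.0856]
eef_rot: [-0.001, 0.707, 0.707, -0.001]
wrist_force: [-9.7, 0.5, 9.5]
width: 0.007
gripper_force: 60.6
time_s: 12.72
tcp_pos: [0.5154, -0.225, 0.0856]
eef_rot: [-0.001, 0.707, 0.707, -0.001]
wrist_force: [-14.6, 0.1, 12.5]
width: 0.0073
gripper_force: 60.9
t 12.725 tcp [ 0.5154 -0.225   0.0856] toolx [0.001 1.    0.   ] y [ 1.    -0.001 -0.003] z [-3.2e-03  2.0e-04 -1.0e+00] F [-14.6   0.1  12.5] M [ 0.03  2.77 -0.11] w 0.0073 60.87338089942932
```

Back fence reached at x≈0.5153 (14.6 N). The moment suggests the load sits on the fence's top edge, so I'll ease off and tilt the tile's foot slightly towards the fence.

```bash
python3 -m crank '[[[0,0,0],[0,-0.002,-0.001],0],[[-0.005,0,0],[0,0,0],0],[[0,0,0],[0,0,0],0]]' >/dev/null;python3 -c "from h import *;st()"; python3 -m crank '[[[-0.005,0,0],[0,0,0],0],[[0,0,0],[0,0,0],0]]' >/dev/null;python3 -c "from h import *;st()"; python3 -m crank '[[[-0.005,0,0],[0,0,0],0],[[0,0,0],[0,0,0],0]]' >/dev/null;python3 -c "from h import *;st()"
```

```text
t 13.1 tcp [ 0.5153 -0.225   0.0856] toolx [0.001 1.    0.   ] y [ 1.    -0.001  0.002] z [ 1.5e-03  1.0e-04 -1.0e+00] F [-9.9 -1.1  8.3] M [-0.1   2.05 -0.08] w 0.0067 60.20341873168945
t 13.35 tcp [ 0.5153 -0.225   0.0856] toolx [0.001 1.    0.   ] y [ 1.    -0.001  0.005] z [ 5.3e-03  1.0e-04 -1.0e+00] F [-9.6 -0.9  9.6] M [-0.11  2.2  -0.16] w 0.0068 60.216264724731445
t 13.6 tcp [ 0.5152 -0.225   0.0856] toolx [0.001 1.    0.   ] y [ 1.    -0.001  0.009] z [ 9.1e-03  1.0e-04 -1.0e+00] F [-10.3  -0.9   8.2] M [-0.14  2.41 -0.14] w 0.0072 60.218008160591125
```

Contact centre is now mid-height, so the face is flush. Next, the side fence.

```bash
python3 -m crank '[[[0,0,0],[-0.008,0,-0.001],0],[[0,0,0],[-0.008,0,0],0],[[0,0,0],[0,0,0],0]]' >/dev/null;python3 -c "from h import *;st()"; python3 -m crank '[[[0,0,0],[-0.005,0,0],0],[[0,0,0],[0,0,0],0]]' >/dev/null;python3 -c "from h import *;st()"; python3 -m crank '[[[0,0,0],[-0.004,0,0],0],[[0,0,0],[0,0,0],0]]' >/dev/null;python3 -c "from h import *;st()"
```

```text
t 13.975 tcp [ 0.5153 -0.2269  0.0858] toolx [0.001 1.    0.003] y [ 1.    -0.001  0.009] z [ 0.0087  0.0025 -1.    ] F [-11.2   9.8  13.3] M [ 2.02  2.23 -0.16] w 0.0073 61.176921129226685
t 14.225 tcp [ 0.5153 -0.2276  0.0859] toolx [0.    1.    0.003] y [ 1.    -0.     0.009] z [ 0.0087  0.0029 -1.    ] F [-12.4  12.5  15. ] M [ 2.42  2.34 -0.11] w 0.0069 61.32317662239075
t 14.475 tcp [ 0.5153 -0.2283  0.086 ] toolx [0.    1.    0.003] y [ 1.    -0.     0.009] z [ 0.0087  0.0031 -1.    ] F [-12.3  12.8  16.2] M [ 2.6   2.35 -0.15] w 0.007 61.607460379600525
```

Most of that is friction with the plate and head, which could skew the tile in the pads. I'll lift it slightly off both, then approach the side fence freely.

```bash
python3 -m crank '[[[0,0,0],[0.004,-0.006,0],0],[[0,0,0],[0,0,-0.008],0],[[0,0,0],[0,0,0],0],[[0,0,0],[0,0,0],0]]' >/dev/null;python3 - <<'E'
from h import *
st();s=snap("scene","s4");st()
a=cv2.resize(s["img"][165:215,305:350],(720,800),interpolation=cv2.INTER_CUBIC)[:600]
cv2.imwrite("pics/s4.png",a[:,:,::-1])
# predicted edges: vertical direction in image at tile
print(proj(s,[.511,-.198,.01]),proj(s,[.511,-.198,.11]))
im=s["img"].astype(int);m=(im[...,0]>170)&(im[...,2]<90);
for v in range(165,215,4):
    u=np.where(m[v,300:360])[0]+300;print(v,u.min() if len(u) else None,u.max() if len(u) else None)
E
```

```text
t 14.975 tcp [ 0.5148 -0.2289  0.0871] toolx [0. 1. 0.] y [ 1.    -0.     0.011] z [ 0.0114  0.     -0.9999] F [-2.5  0.2 -1.2] M [ 0.04  0.48 -0.05] w 0.0069 59.04690742492676
t 15.025 tcp [ 0.5148 -0.2289  0.087 ] toolx [0. 1. 0.] y [ 1.    -0.     0.011] z [ 0.0113  0.     -0.9999] F [-1.6 -0.7 -1.8] M [ 0.02  0.41 -0.05] w 0.0074 59.02768850326538
[316.22275014 199.09963129] [318.00017325 169.76807037]
165 None None
169 317 319
173 316 317
177 316 317
181 316 317
185 315 316
189 315 316
193 315 316
197 315 315
201 None None
205 None None
209 None None
213 None None
```

View pics/s4.png

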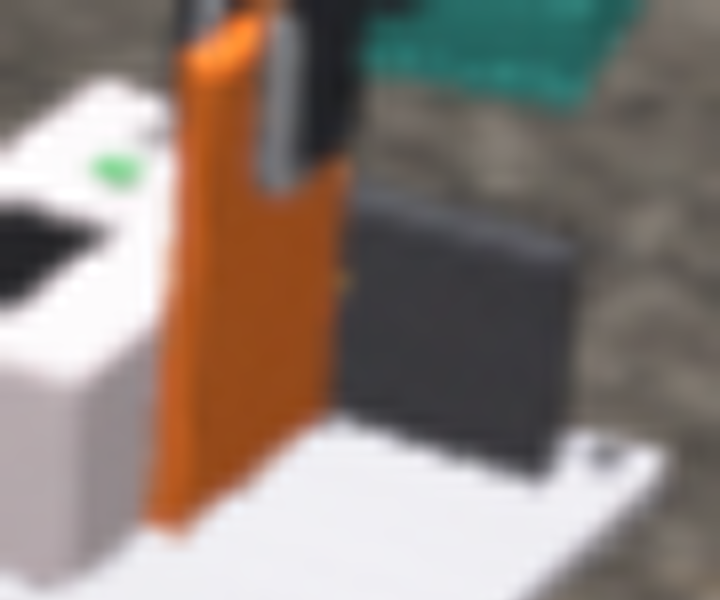

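The tile is upright about 2 mm from the side fence, its foot just touching the head (no orange overlap with the bar at (345,300)). I'll trim the tilt and approach the side fence while off the plate.

```bash
python3 -m crank '[[[0.009,0,0],[0,-0.003,0],0],[[0,-0.004,0],[-0.004,0,0],0],[[0,0,0],[0,0,0],0]]' >/dev/null;python3 -c "from h import *;st()"; python3 -m crank '[[[0,0,0],[-0.003,0,0],0],[[0,0,0],[0,0,0],0]]' >/dev/null;python3 -c "from h import *;st()"; python3 -m crank '[[[0,0,0],[-0.003,0,0],0],[[0,0,0],[0,0,0],0]]' >/dev/null;python3 -c "from h import *;st()"
```

```text
t 15.4 tcp [ 0.5144 -0.2296  0.0873] toolx [ 0.     1.    -0.003] y [ 1.    -0.     0.005] z [ 0.005  -0.0033 -1.    ] F [-0.5 -0.1 -1.9] M [ 0.02  0.02 -0.03] w 0.0071 59.15425479412079
t 15.65 tcp [ 0.5144 -0.2299  0.0873] toolx [ 0.     1.    -0.003] y [ 1.    -0.     0.005] z [ 0.0048 -0.0027 -1.    ] F [ 0.9  3.5 -0.2] M [ 0.76 -0.07  0.01] w 0.0071 59.41657304763794
t 15.9 tcp [ 0.5143 -0.2301  0.0874] toolx [ 0.     1.    -0.002] y [ 1.    -0.     0.005] z [ 0.0045 -0.0021 -1.    ] F [0.1 6.8 1.2] M [ 1.39  0.07 -0.  ] w 0.0074 59.77793097496033
```

Side contact at y≈-0.230, but at the fence's top edge (lever 0.205 m). I'll tilt the foot in until contact moves down.

```bash
for i in 1; do python3 -m crank '[[[0,-0.006,0],[0.002,0,0],0],[[0,0,0],[0,0,0],0]]' >/dev/null;python3 -c "from h import *;st()"; python3 -m crank '[[[0,-0.006,0],[0,0,0],0],[[0,0,0],[0,0,0],0]]' >/dev/null;python3 -c "from h import *;st()"; python3 -m crank '[[[0,-0.006,0],[0,0,0],0],[[0,0,0],[0,0,0],0]]' >/dev/null;python3 -c "from h import *;st()"; done
```

```text
t 16.15 tcp [ 0.5143 -0.23    0.0872] toolx [ 0.     1.    -0.007] y [ 1.    -0.     0.005] z [ 0.0046 -0.0073 -1.    ] F [ 0.5  6.  -0.8] M [ 1.05 -0.06 -0.01] w 0.007 59.438965916633606
t 16.4 tcp [ 0.5143 -0.2298  0.0871] toolx [ 0.     1.    -0.012] y [ 1.    -0.     0.004] z [ 0.0045 -0.0117 -0.9999] F [-0.2  6.6 -0.5] M [ 1.23 -0.08  0.03] w 0.007 59.3425315618515
t 16.65 tcp [ 0.5142 -0.2297  0.087 ] toolx [ 0.     1.    -0.016] y [ 1.    -0.     0.004] z [ 0.0043 -0.0162 -0.9999] F [ 0.8  6.3 -1. ] M [ 1.34 -0.19  0.02] w 0.0068 59.23031687736511
```

```bash
for i in 1; do python3 -m crank '[[[0,-0.012,0],[0,0,0],0],[[0,0,0],[0,0,0],0]]' >/dev/null;python3 -c "from h import *;st()"; python3 -m crank '[[[0,-0.012,0],[0,0,0],0],[[0,0,0],[0,0,0],0]]' >/dev/null;python3 -c "from h import *;st()"; python3 -m crank '[[[0,-0.012,0],[0,0,0],0],[[0,0,0],[0,0,0],0]]' >/dev/null;python3 -c "from h import *;st()"; done
```

```text
t 16.9 tcp [ 0.5142 -0.2295  0.0868] toolx [ 0.     1.    -0.025] y [ 1.    -0.     0.004] z [ 0.004  -0.0252 -0.9997] F [ 1.   7.3 -3.2] M [ 1.63 -0.34  0.07] w 0.007 59.150787591934204
t 17.15 tcp [ 0.5141 -0.2296  0.0868] toolx [ 0.     0.999 -0.035] y [ 1.    -0.     0.004] z [ 0.0039 -0.0348 -0.9994] F [ 0.8  7.  -2.9] M [ 1.53 -0.22  0.04] w 0.0072 59.0898334980011
t 17.4 tcp [ 0.5141 -0.2296  0.0868] toolx [ 0.     0.999 -0.044] y [ 1.    -0.     0.004] z [ 0.0038 -0.0441 -0.999 ] F [ 1.   6.2 -3.2] M [ 1.59 -0.14 -0.03] w 0.0073 59.041505455970764
```

Contact has moved to the foot and the tile is now pivoting in the pads to lie flush. Lower it onto the plate, then press it to the head.

```bash
for i in 1; do python3 -m crank '[[[0,0,0],[0,0,0.004],0],[[0,0,0],[0,0,0],0]]' >/dev/null;python3 -c "from h import *;st()"; python3 -m crank '[[[0,0,0],[0,0,0.003],0],[[0,0,0],[0,0,0],0]]' >/dev/null;python3 -c "from h import *;st()"; python3 -m crank '[[[0,0,0],[0,0.004,0],0],[[0,0,0],[0,0,0],0]]' >/dev/null;python3 -c "from h import *;st()"; done
```

```text
t 17.65 tcp [ 0.5142 -0.2296  0.0864] toolx [ 0.     0.999 -0.044] y [ 1.    -0.     0.004] z [ 0.0042 -0.044  -0.999 ] F [0.2 8.8 1.8] M [ 1.88  0.03 -0.01] w 0.007 59.82788264751434
t 17.9 tcp [ 0.5143 -0.2297  0.0859] toolx [ 0.001  0.999 -0.044] y [ 1.    -0.     0.005] z [ 0.0045 -0.0441 -0.999 ] F [0.4 9.  2.6] M [ 1.91  0.01 -0.06] w 0.0072 59.99875724315643
t 18.15 tcp [ 0.5149 -0.2297  0.0857] toolx [ 0.001  0.999 -0.044] y [ 1.    -0.     0.004] z [ 0.0037 -0.0441 -0.999 ] F [-0.9  6.9  1. ] M [ 1.66  0.31 -0.08] w 0.0072 59.66957688331604
```

```bash
for i in 1; do python3 -m crank '[[[0,0,0],[0,0.002,0.002],0],[[0,0,0],[0,0,0],0]]' >/dev/null;python3 -c "from h import *;st()"; python3 -m crank '[[[0,0,0],[0,0.002,0.002],0],[[0,0,0],[0,0,0],0]]' >/dev/null;python3 -c "from h import *;st()"; python3 -m crank '[[[0,0,0],[0,0.002,0.001],0],[[0,0,0],[0,0,0],0]]' >/dev/null;python3 -c "from h import *;st()"; done
```

```text
t 18.4 tcp [ 0.5151 -0.2298  0.0855] toolx [ 0.001  0.999 -0.044] y [ 1.    -0.     0.003] z [ 0.0034 -0.044  -0.999 ] F [-2.3  7.7  3.2] M [ 1.7   0.67 -0.14] w 0.0072 60.21551549434662
t 18.65 tcp [ 0.5153 -0.2298  0.0854] toolx [ 0.001  0.999 -0.044] y [ 1.    -0.001  0.003] z [ 0.0028 -0.0439 -0.999 ] F [-8.5  9.  10. ] M [ 1.93  1.58 -0.22] w 0.0071 61.18847966194153
t 18.9 tcp [ 0.5153 -0.2298  0.0854] toolx [ 0.001  0.999 -0.044] y [ 1.    -0.001  0.002] z [ 0.0019 -0.0438 -0.999 ] F [-11.7   9.6  14.2] M [ 2.05  2.28 -0.22] w 0.0071 61.73267483711243
```

```bash
python3 -m crank '[[[-0.005,0,0],[0,0,-0.001],0],[[0,0,0],[0,0,0],0]]' >/dev/null;python3 -c "from h import *;st()";python3 -m crank '[[[-0.004,0,0],[-0.001,0,-0.001],0],[[0,0,0],[0,0,0],0]]' >/dev/null;python3 - <<'E'
from h import *
st();s=snap("scene","s5");st()
a=cv2.resize(s["img"][165:205,300:350],(750,600),interpolation=cv2.INTER_CUBIC)
cv2.imwrite("pics/s5.png",a[:,:,::-1])
E
```

```text
t 19.15 tcp [ 0.5153 -0.2298  0.0854] toolx [ 0.001  0.999 -0.044] y [ 1.    -0.     0.006] z [ 0.0059 -0.0438 -0.999 ] F [-10.2  10.4  12.2] M [ 1.88  2.2  -0.3 ] w 0.0069 61.282678842544556
t 19.4 tcp [ 0.5152 -0.2298  0.0854] toolx [ 0.001  0.999 -0.043] y [ 1.    -0.     0.009] z [ 0.0087 -0.0434 -0.999 ] F [-8.9 10.3 10.9] M [ 2.03  2.1  -0.22] w 0.0073 60.90088248252869
t 19.45 tcp [ 0.5153 -0.2299  0.0854] toolx [ 0.001  0.999 -0.043] y [ 1.    -0.     0.009] z [ 0.0087 -0.0435 -0.999 ] F [-9.4 10.4 10.7] M [ 2.04  2.14 -0.28] w 0.0073 60.947744250297546
```

View pics/s5.png

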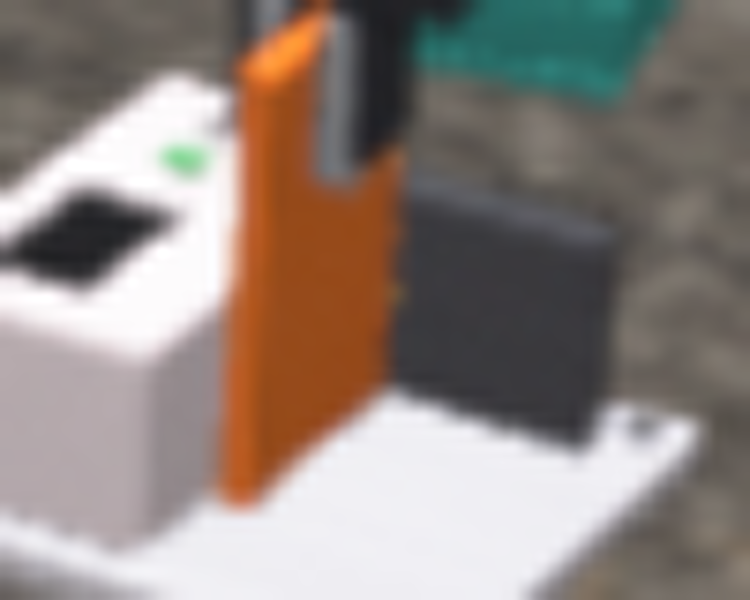

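The tile stands on the plate against both fences, with its base flush along (240,500)-(385,390). I'll check uprightness with subpixel edge fits.

```bash
python3 - <<'E'
from h import *
for n,pl in(("s4",0),("s5",1),("s3",2)):
    s=load(n);im=s["img"].astype(float);c=cv2.GaussianBlur(im,(0,0),.6);sat=c[...,0]-c[...,2]
    for side,z0,z1,x,y in(("L",.02,.09,.519,-.2),("R",.02,.062,.511,-.2605)):
        if n=="s3":x-=.025;y+=.02;z0+=.03;z1+=.03
        a,b=proj(s,[x,y,z0]),proj(s,[x,y,z1]);pts=[]
        for v in range(int(np.ceil(b[1])),int(a[1])+1):
            up=a[0]+(v-a[1])*(b[0]-a[0])/(b[1]-a[1]);u=np.arange(int(up)-5,int(up)+6);r=sat[v,u];lev=(r.max()+r.min())/2
            g=np.abs(np.diff(r))
            k=[i for i in range(len(u)-1) if ((r[i]<lev<=r[i+1]) if side=="L" else (r[i]>=lev>r[i+1]))]
            if k:
                i=min(k,key=lambda i:abs(u[i]-up));pts.append((v,u[i]+(lev-r[i])/(r[i+1]-r[i])-up))
        p=np.array(pts);f=np.polyfit(p[:,0],p[:,1],1);print(n,side,len(p),"offset px",p[:,1].mean().round(2),"slope deg",np.degrees(-f[0]).round(2),"rms",np.std(p[:,1]-np.polyval(f,p[:,0])).round(2))
E
```

```text
s4 L 21 offset px -0.31 slope deg 1.82 rms 0.09
s4 R 12 offset px -0.79 slope deg 0.63 rms 0.07
s5 L 21 offset px -0.22 slope deg 0.84 rms 0.11
s5 R 12 offset px -0.62 slope deg 0.77 rms 0.07
s3 L 21 offset px -0.2 slope deg 1.45 rms 0.08
s3 R 12 offset px -0.67 slope deg 0.5 rms 0.12
```

Image edges are within about 0.5–1° of upright, which is the limit of the pixels. During the last rotation the TCP did not shift, which agrees with the tile's edge lying flat on the fence. Now a short hold to see that the forces are steady, then hand in.

```bash
python3 -m crank '[[[0,0,0],[0,0,0],0],[[0,0,0],[0,0,0],0],[[0,0,0],[0,0,0],0],[[0,0,0],[0,0,0],0],[[0,0,0],[0,0,0],0],[[0,0,0],[0,0,0],0]]' >/dev/null; python3 -c "
from h import *
s,_=st();F=s['wrist_force']
if -20<F[0]<-5 and 5<F[1]<20:
    from plant import workorder;print(workorder.finish_job())"
```

```text
t 20.2 tcp [ 0.5153 -0.2298  0.0855] toolx [ 0.001  0.999 -0.043] y [ 1.    -0.     0.009] z [ 0.0087 -0.0435 -0.999 ] F [-10.5  10.1  11. ] M [ 2.    2.17 -0.25] w 0.0071 60.990899205207825
the job is handed in; nothing more can be done
None
```

I handed the job in at about 20 s with the orange tile standing on the reader's base plate, still gripped at about 60 N and pressed into the corner at about 10 N against each fence; it looked flush, though the camera could only confirm upright to within about 1°, and I saw no result from the judging.

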